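# Put the drain-valve handle back on its square stem at the olive bar

## Robot

A 6-joint arm with a two-finger parallel gripper is mounted at the origin on the work surface. World frame = base frame: x ahead of the robot, y to its left, z up, the work surface at z = 0. Lengths are in m, angles in rad, forces in N, time in s.
With the tool pointing down it reaches from about 0.35 to 0.775 m from the base axis. Payload 7.3 kg.
Tool frame: the origin (TCP) lies at the very end of the fingers, on their centre line; the grasp point (between the pads) lies 19 mm behind it; x points along the fingers, y is the direction in which the jaws open and shut, and the axes are right-handed (so a half turn about x gives the same grasp; the last joint's range is limited). The gripper opens to 92 mm and grips with 3 to 60 N. Pads are 19 mm wide; open, the fingers measure 130 mm over their backs; the gripper's body (75 mm by 190 mm) begins 47 mm behind the grasp point.
Start: joints at [1.13, 0.342, 1.524, -0, 1.275, -0.146], TCP at [0.153, 0.502, 0.227] pointing down, gripper open.
Joint ranges: [-2.53, 2.53], [-0.77, 2.02], [0.04, 2.7], [-1, 4.14], [0.28, 2.66], [-3.11, 3.11]. Speed limits (rad/s): [2.57, 2.57, 3.14, 3.14, 3.14, 3.14].

## Interface

Orientations are given as [roll, pitch, yaw] about the fixed x, y, z axes, in that order (R = Rz(yaw) Ry(pitch) Rx(roll)).
In Python, from cell import observe, vision, job gives the robot as it stands.
- The arm moves only by the tool send_rows, never from a script. Its argument "motion" is a list of rows, each an object with "hand": the opening, from -1 (shut) to 1 (fully open), so that 0 is half open; "slide": the shift along the tool's x, y, z in mm, a list of three; "spin": the turn about the tool's x in rad. In form: [{"hand": hand, "slide": [tx, ty, tz], "spin": spin}, ...]. A call has 1 to 8 rows; each row shifts and turns the pose as measured when the row begins, along the tool's axes as they then stand; what a row does not reach is not made up. A row lasts 1/10 s, in which the tool goes at most 50 mm and 8.59 degrees, less where a joint would pass 70% of its speed; a pose out of reach is approached as far as the arm can. A call with a gripper value outside its range is refused whole. The fingers move at their own pace and stop on an object; "grip_force" is the grip in N (left out, the last holds). Time passes only in rows, so rows that do not move let the fingers close. It gives the time, the measured TCP pose, the force and the opening at its end, in the units of the state.
- observe(): the state, without advancing time (a new reading comes with each control period).
- vision.read_camera(name): name is "scene" or "top" or "wrist"; returns a dict with "pixels" (480x640x3 uint8, blue, green, red), "range_z" (480x640 float32, m along the optical axis (not along the pixel's ray), 0 where there is no reading), "fx", "fy", "cx", "cy" (pixels), "world_from_camera" (4x4, takes a point from camera to world coordinates); the wrist camera has in their place "T_tool_cam" (4x4, takes a point from camera to tool coordinates, whose origin is the TCP and whose axes are the tool frame's). Camera axes: x right, y down, z forward; pixel columns grow to the right and rows downward; lengths in m; the calibration is good to about 2 mm. A picture is of the moment at which its call begins: read the wrist's pose just before it.
- job.hand_in(): hands the job in, once; it reports no verdict.
Trained networks look in a picture, given as the dict that the camera call returned (one of the last four; its "shot" number tells which), for a name from the list of things; names that differ only in an ending like _2 or _b are one class to them, and where a whole thing is asked for, a point or a joint stands for the part that bears it (a point fixed in the world has none). Each returns a list of dicts, best first, with "conf" (0 to 1); they miss things now and then, are a little off and sometimes report something else, mostly with a low value. They report only what shows in the picture. A call takes as long as a camera call. They do not tell look-alikes from the thing itself.
- vision.search_frame(picture, thing): "uv" ([column, row] in pixels, amid what is visible of it).
- vision.cut_out(picture, thing): "mask" (480x640 bool, what is visible of it) and "uv" ([column, row] in pixels, amid what is visible of it).
The state is a dict: "time": time; "qpos": joint angles; "qvel": joint speeds; "joint_efforts": joint torques, N m; "tool_pos": TCP position; "tool_rot": TCP orientation; "contact_force": force on the tool from outside, world axes, zero at the start; "torque": the same for the moment, N m; "opening": finger opening in m.
Only numpy, scipy, OpenCV 4.12 (cv2) and the standard library are available. Lean on these libraries where they do the work, as an engineer would, in place of code of your own. Each camera call takes 0.05 s, during which the arm holds its last target.

## Task

The drain valve of the olive bar has lost its handle. Pick up the winged black handle with the square hub and square hole, turn it so that the hole lines up with the square stem on the grey valve plate (any of the four ways will do), lower it over the stem until it sits fully down on the collar, and let go. Leave the round-hubbed handle and the deli cup where they are.

Things in the scene. Friction and masses are not known exactly. Their poses are not given: they have to be found in the camera images.
- square_handle: Handle to fit, loose, black, 0.12 kg, lying flat. Square hub 42 x 42 x 36 mm high, square through hole 24 x 24 mm parallel to the hub's sides; two wings along x, 120 mm tip to tip, 16 mm wide, 14 to 28 mm above the underside. Origin: centre of the underside, on the hole's axis; z up. The bare hub faces +y and -y (42 mm apart) are free to grip from above.
- valve: Fixed grey plate, 90 (x) by 200 mm (y), 20 mm high. Origin: axis of the square steel stem, at work-surface level, z up; plate spans y -155 to 45 mm. Its collar (60 mm wide) has its top at 26 mm height. Stem 20 x 20 mm, sides along x and y, straight up to 50 mm, tapering to 9 x 9 mm at its tip at 64 mm. At y = -110 mm a round stem, 16 mm thick, equally tall: not for this handle.
- round_handle: Bystander, loose: a black handle with the same 120 mm wings but a round hub, 42 mm across and 36 mm high, with a round hole of 18 mm. Origin: centre of the underside; x along the wings, z up. Leave it where it is.
- cup: Bystander, loose: an empty open white deli cup, 90 mm across the rim and 65 mm high, standing upright. Origin: centre of its underside, z up. Leave it where it is.
There are look-alikes about, which are no part of the job. What is shaped like the square_handle but red is not meant.

How it is judged:
By the outcome, as a careful person would: the job done as asked, in the order asked, and still so for the second after the job is handed in, with the robot touching nothing.
It also fails if it takes over 38 s, if anything falls off the work surface, if the arm or the gripper's body presses on something with over 40 N, if the wrist force passes 120 N, or if a joint passes its speed limit or range.

## Working session

There is one attempt and no reset: what is moved stays moved. The work goes in short steps, Python scripts to look and compute and a tool call to move; the robot and the scene stay as the last step left them, time stands still between calls to the robot, and variables do not carry over. Pictures are saved under pics/ and viewed, and the job is handed in when it is done.

Besides the shell and the picture viewer there is one more tool, called as name(argument=value, ...), one argument or row to a line, values as JSON. send_rows: Moves the arm, as the interface text tells. Its arguments: {"type":"object","properties":{"motion":{"type":"array","items":{"type":"object","properties":{"hand":{"type":"number"},"slide":{"type":"array","items":{"type":"number"}},"spin":{"type":"number"}}}},"grip_force":{"type":"number"}},"required":["motion"]}

```bash
mkdir -p pics; cat > h.py <<'E'
import numpy as np,cv2
from cell import observe,vision,job
def save(p,n): cv2.imwrite('pics/'+n,p['pixels'])
def pts(p,mask=None,T=None):
    z=p['range_z']; v,u=np.nonzero((z>0)&(mask if mask is not None else True))
    zz=z[v,u]; P=np.c_[(u-p['cx'])/p['fx']*zz,(v-p['cy'])/p['fy']*zz,zz]
    T=p['world_from_camera'] if T is None else T
    return P@T[:3,:3].T+T[:3,3],u,v
E
python3 - <<'E'
from h import *
s=observe();print(s)
for n in ['scene','top']:
    p=vision.read_camera(n);save(p,n+'1.png')
    for t in ['square_handle','valve','round_handle','cup']:
        for d in vision.cut_out(p,t):
            P,u,v=pts(p,d['mask']); 
            print(n,t,round(d['conf'],2),np.round(d['uv']),len(P),np.round(np.median(P,0),3) if len(P) else '',np.round(P.max(0),3) if len(P) else '')
E
```

```text
{'time': 0.0, 'qpos': array([ 1.13001636e+00,  3.42721329e-01,  1.52498275e+00, -4.74104778e-06,
        1.27539558e+00, -1.45993854e-01]), 'qvel': array([ 5.97005254e-06,  1.30067970e-03, -1.98136225e-03,  1.55910208e-03,
        4.56332763e-04,  8.86656829e-05]), 'joint_efforts': array([-2.21997420e-04, -4.31237698e+01, -2.44223481e+01,  7.17388233e-02,
        5.60841768e-02, -1.70287094e-04]), 'tool_pos': array([0.15233948, 0.50200353, 0.22605764]), 'tool_rot': array([-1.71378183,  1.56928932, -2.00856656]), 'contact_force': array([-0.75691713,  0.30614164, -0.19279941]), 'torque': array([-0.01146238, -0.02337436, -0.02591699]), 'opening': 0.0917239994670976}
scene square_handle 0.96 [333. 246.] 1045 [0.582 0.138 0.027] [0.598 0.196 0.04 ]
scene square_handle 0.89 [420. 247.] 1066 [0.545 0.287 0.027] [0.578 0.336 0.039]
scene square_handle 0.79 [469. 301.] 1186 [0.674 0.385 0.028] [0.722 0.411 0.039]
scene square_handle 0.59 [429. 209.] 897 [0.412 0.296 0.026] [0.427 0.355 0.04 ]
scene square_handle 0.56 [504. 242.] 1054 [0.492 0.436 0.026] [0.507 0.493 0.04 ]
scene valve 0.93 [120. 230.] 3642 [ 0.606 -0.281  0.02 ] [ 0.653 -0.182  0.067]
scene round_handle 0.55 [313. 211.] 811 [0.472 0.069 0.026] [0.491 0.122 0.04 ]
scene cup 0.82 [354. 297.] 2755 [0.701 0.201 0.039] [0.764 0.245 0.068]
top square_handle 0.92 [185. 198.] 1146 [0.659 0.38  0.028] [0.719 0.419 0.04 ]
top square_handle 0.85 [227. 348.] 1076 [0.401 0.292 0.029] [0.425 0.35  0.039]
top square_handle 0.76 [147. 302.] 1082 [0.481 0.432 0.029] [0.505 0.493 0.04 ]
top square_handle 0.59 [234. 267.] 1072 [0.534 0.284 0.028] [0.577 0.332 0.04 ]
top square_handle 0.58 [320. 243.] 859 [0.571 0.135 0.03 ] [0.594 0.192 0.04 ]
top round_handle 0.96 [368. 314.] 836 [0.463 0.065 0.03 ] [0.488 0.122 0.04 ]
top cup 0.9 [287. 162.] 2245 [0.731 0.203 0.017] [0.771 0.243 0.069]
```

View pics/top1.png

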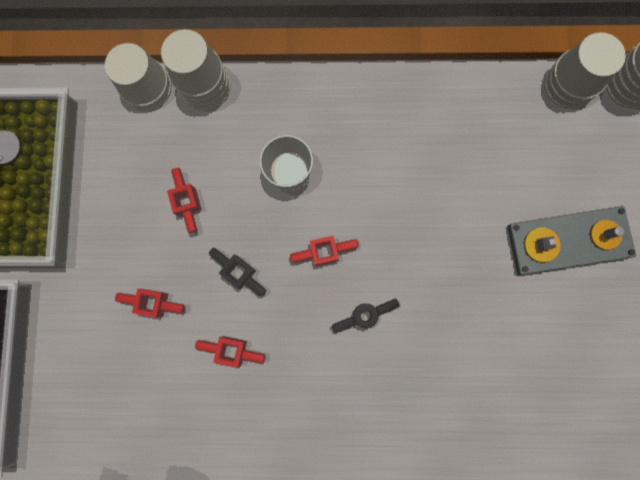

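View pics/scene1.png

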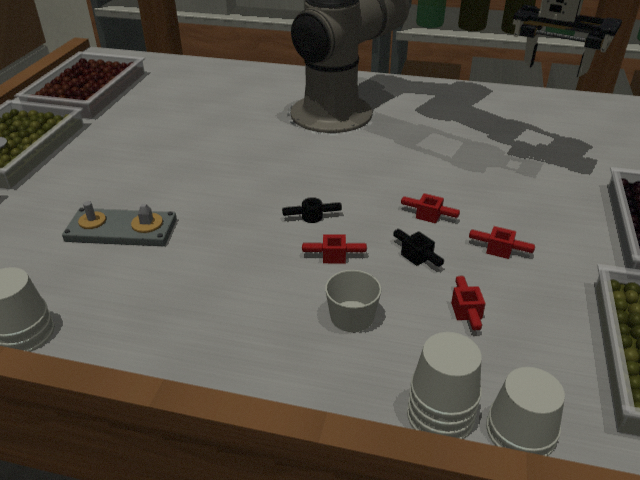

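```bash
python3 -c "
import cv2
a=cv2.imread('pics/top1.png')
cv2.imwrite('pics/topc.png',cv2.resize(a[180:380,100:430],None,fx=2.4,fy=2.4,interpolation=cv2.INTER_CUBIC))
cv2.imwrite('pics/topd.png',cv2.resize(a[180:420,420:640],None,fx=2.4,fy=2.4,interpolation=cv2.INTER_CUBIC))"
```

```text
(no output)
```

View pics/topc.png

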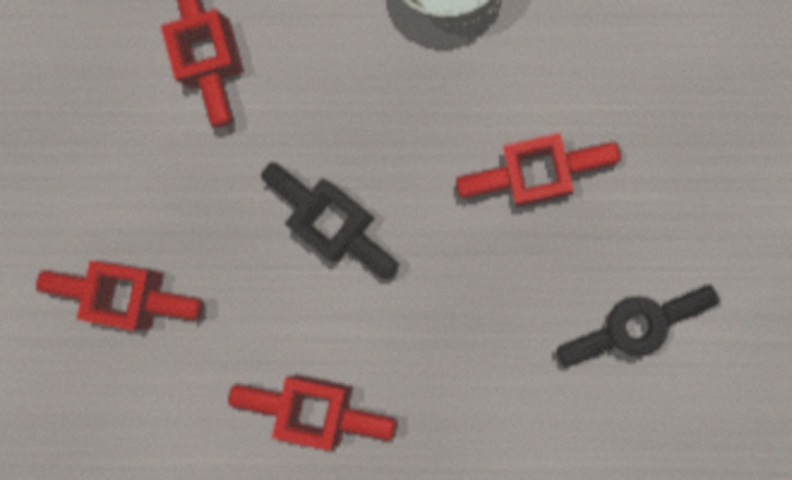

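Top view: the black square handle is at about (238,271) and the black round one at (366,316). The cup is at (287,165). The valve is on the right, with its square stem at about (545,244) and the round stem at (610,235). The four red handles are look-alikes. Next I'll measure the poses.

```bash
cat >> h.py <<'E'
from scipy.spatial.transform import Rotation as Ro
def rect(P):
    c,s,a=cv2.minAreaRect((P[:,:2]*1000).astype(np.float32)); return np.round(c,1),np.round(s,1),round(a,2)
E
python3 - <<'E'
from h import *
for n in ['scene','top']:
    p=vision.read_camera(n)
    P,u,v=pts(p)
    b=p['pixels'][v,u].astype(int)
    near=(np.hypot(P[:,0]-.54,P[:,1]-.285)<.075)&(b.max(1)<90)&(P[:,2]>.01)
    H=P[near]; top=H[H[:,2]>.0335]; 
    print(n,'handle all',rect(H),'hubtop',len(top),rect(top),np.median(top[:,2]))
    q=H[:,:2]-H[:,:2].mean(0); U,S,V=np.linalg.svd(q,full_matrices=False);print('axis deg',np.degrees(np.arctan2(V[0,1],V[0,0])),H[:,:2].mean(0))
    reg=(P[:,0]>.5)&(P[:,0]<.72)&(P[:,1]<-.14)&(P[:,1]>-.42)
    R=P[reg&(P[:,2]>.014)&(P[:,2]<.0225)]
    print('plate',len(R),rect(R))
    R=P[reg&(P[:,2]>.024)&(P[:,2]<.029)]; 
    for w in (R[:,1]<-.29,R[:,1]>-.27): print('collar',w.sum(),rect(R[w]) if w.sum() else '',np.median(R[w],0))
    R=P[reg&(P[:,2]>.033)]
    for w in (R[:,1]<-.29,R[:,1]>-.27):
        r=R[w]; print('stem',len(r),rect(r) if len(r) else '',r.mean(0),r[:,2].max())
s=observe();print(Ro.from_euler('xyz',s['tool_rot']).as_matrix().round(3))
p=vision.read_camera('wrist');save(p,'w1.png');print(p['T_tool_cam'].round(3),p['fx'])
E
```

```text
scene handle all (array([536.3, 286.8]), array([120.6,  47.5]), 55.35) hubtop 255 (array([535.4, 286.8]), array([45.3, 45.1]), 50.38) 0.03578521513520716
axis deg 51.401246160843456 [0.54103011 0.28833896]
plate 2012 (array([ 592. , -287.2]), array([ 99.8, 200.7]), 10.03)
collar 249 (array([ 601.4, -347.6]), array([72.3, 66.3]), 8.66) [ 0.60402584 -0.33830241  0.02612054]
collar 312 (array([ 585. , -228.6]), array([81.8, 68.9]), 12.57) [ 0.59056253 -0.2249276   0.02615953]
stem 145 (array([ 600.6, -341.4]), array([18.4, 15.6]), 40.03) [ 0.60278314 -0.33981625  0.05167885] 0.06804225927509089
stem 202 (array([ 583.7, -233.9]), array([23.6, 22.3]), 12.84) [ 0.58624427 -0.23076779  0.0492448 ] 0.06587024601071478
top handle all (array([534.6, 284.7]), array([118.5,  42. ]), 51.61) hubtop 371 (array([534.9, 285.2]), array([42.1, 42. ]), 51.05) 0.03569352433298878
axis deg -128.16056061463243 [0.53336678 0.28358105]
plate 3996 (array([ 591.2, -289.6]), array([ 90.1, 201.6]), 9.08)
collar 559 (array([ 597.1, -339.9]), array([78.4, 89.5]), 10.78) [ 0.59584998 -0.33982569  0.02642574]
collar 715 (array([ 582.3, -231.1]), array([80.6, 76.1]), 10.06) [ 0.58031398 -0.23091628  0.02651337]
stem 173 (array([ 599.8, -343.2]), array([15.3, 15.8]), 40.05) [ 0.59902836 -0.34049004  0.05507331] 0.06803536759874385
stem 208 (array([ 582.1, -233.9]), array([20. , 19.5]), 8.2) [ 0.58115248 -0.23102848  0.05381791] 0.06740452816721232
[[ 0.     0.291  0.957]
 [ 0.     0.957 -0.291]
 [-1.     0.     0.   ]]
[[-0.    -0.246  0.969 -0.159]
 [ 1.    -0.001  0.     0.002]
 [ 0.001  0.969  0.246 -0.065]
 [ 0.     0.     0.     1.   ]] 412.22493172897
```

View pics/topd.png

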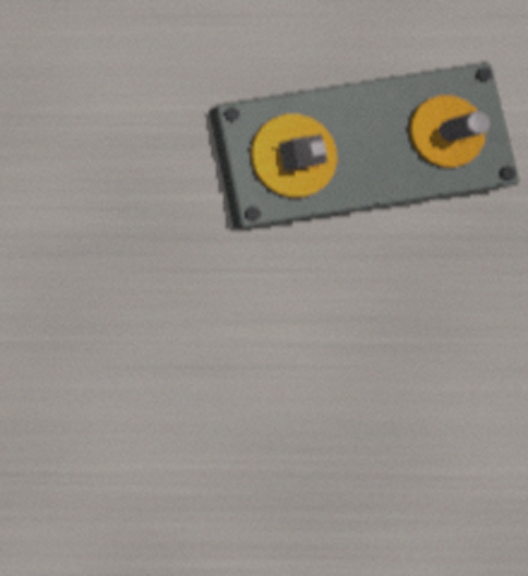

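send_rows(
  motion=[
    {"hand":1,"slide":[0,-11,48],"spin":0},
    {"hand":1,"slide":[0,-11,48],"spin":0},
    {"hand":1,"slide":[0,-11,48],"spin":0},
    {"hand":1,"slide":[0,-11,48],"spin":0},
    {"hand":1,"slide":[0,-11,48],"spin":0},
    {"hand":1,"slide":[0,-11,48],"spin":0},
    {"hand":1,"slide":[0,-11,48],"spin":0},
    {"hand":1,"slide":[0,-11,48],"spin":0},
  ],
)

```text
time: 1.45
tool_pos: [0.4979, 0.3074, 0.2272]
tool_rot: [1.652, 1.567, 1.37]
contact_force: [0.0, 1.4, -0.8]
opening: 0.0921
```

send_rows(
  motion=[
    {"hand":1,"slide":[0,0,0],"spin":0.15},
    {"hand":1,"slide":[0,0,0],"spin":0.15},
    {"hand":1,"slide":[0,0,0],"spin":0.15},
    {"hand":1,"slide":[0,0,0],"spin":0.15},
    {"hand":1,"slide":[0,0,0],"spin":0.15},
    {"hand":1,"slide":[0,0,0],"spin":0.15},
    {"hand":1,"slide":[0,0,0],"spin":0.15},
    {"hand":1,"slide":[0,0,0],"spin":0.15},
  ],
)

```text
time: 2.25
tool_pos: [0.5051, 0.301, 0.2252]
tool_rot: [2.734, 1.568, 1.245]
contact_force: [0.3, -0.7, 0.5]
opening: 0.0918
```

send_rows(
  motion=[
    {"hand":1,"slide":[0,0,0],"spin":0.15},
    {"hand":1,"slide":[0,0,0],"spin":0.15},
    {"hand":1,"slide":[0,0,0],"spin":0.15},
    {"hand":1,"slide":[0,0,0],"spin":0.15},
    {"hand":1,"slide":[0,0,0],"spin":0.15},
  ],
)

```text
time: 2.75
tool_pos: [0.5051, 0.3009, 0.2249]
tool_rot: [-2.618, 1.569, 1.427]
contact_force: [0.6, 0.3, 0.2]
opening: 0.0919
```

```bash
cat >> h.py <<'E'
def state():
    s=observe();R=Ro.from_euler('xyz',s['tool_rot']).as_matrix();T=np.eye(4);T[:3,:3]=R;T[:3,3]=s['tool_pos']
    print('t',s['time'],'tcp',T[:3,3].round(4),'tooly deg',np.degrees(np.arctan2(R[1,1],R[0,1])).round(2),'down',R[:,0].round(4),'q',s['qpos'].round(2),'F',s['contact_force'].round(1),'open',round(s['opening'],4))
    return T
def go(T,x,y,z,yaw):
    d=(np.array([x,y,z])-T[:3,3]); print('slide mm',(T[:3,:3].T@d*1000).round(1))
    a=np.degrees(np.arctan2(T[1,1],T[0,1])); print('spin',np.radians((a-yaw+180)%360-180).round(3))
E
python3 - <<'E'
from h import *
T=state();go(T,.535,.285,.006,-38.5)
p=vision.read_camera('wrist');save(p,'w2.png')
P,u,v=pts(p,None,T@p['T_tool_cam'])
b=p['pixels'][v,u].astype(int)
near=(np.hypot(P[:,0]-.535,P[:,1]-.285)<.07)&(b.max(1)<100)&(P[:,2]>.01)&(P[:,2]<.05)
H=P[near];print(len(H),rect(H)); t=H[H[:,2]>.033];print(len(t),rect(t),np.median(t[:,2]))
E
```

```text
t 2.75 tcp [0.5051 0.3009 0.2249] tooly deg -38.23 down [ 3.0e-04  2.1e-03 -1.0e+00] q [0.41 0.46 1.35 0.   1.33 1.07] F [0.6 0.3 0.2] open 0.0919
slide mm [218.9  33.6  -5.6]
spin 0.005
3484 (array([535.3, 288.8]), array([117.2,  41.6]), 51.46)
1668 (array([535.3, 288.8]), array([42.3, 41.6]), 51.45) 0.036893782114164914
```

View pics/w2.png

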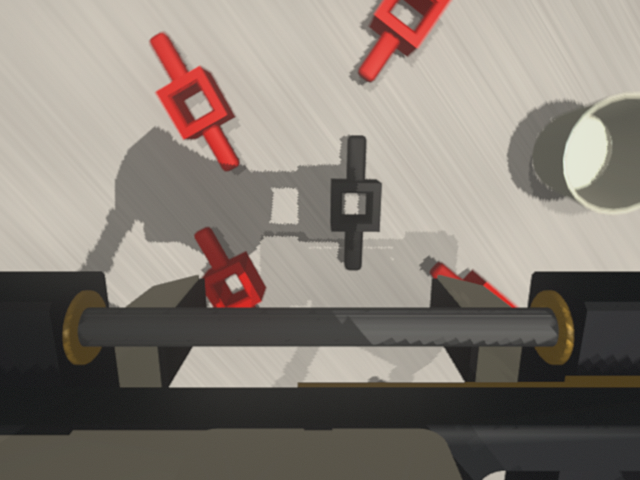

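The wrist image shows the black square handle at about (355,203), between the jaws' sides and with no red handle under the finger paths. I'll use the wrist estimate both here and for the stem later, so that any calibration bias cancels.

```bash
python3 - <<'E'
from h import *
T=state();go(T,.5353,.2885,.006,-38.55)
E
```

```text
t 2.8 tcp [0.5051 0.3009 0.2249] tooly deg -38.67 down [ 3.e-04  2.e-03 -1.e+00] q [0.41 0.46 1.35 0.   1.33 1.08] F [-0.  -0.1  0.3] open 0.0917
slide mm [218.9  31.6  -8.8]
spin -0.002
```

send_rows(
  motion=[
    {"hand":1,"slide":[0,31,-9],"spin":0},
    {"hand":1,"slide":[40,0,0],"spin":0},
    {"hand":1,"slide":[40,0,0],"spin":0},
    {"hand":1,"slide":[40,0,0],"spin":0},
    {"hand":1,"slide":[30,0,0],"spin":0},
    {"hand":1,"slide":[0,0,0],"spin":0},
  ],
)

```text
time: 3.4
tool_pos: [0.5384, 0.2894, 0.0724]
tool_rot: [2.836, 1.563, 0.608]
contact_force: [-0.2, 0.7, -0.6]
opening: 0.0915
```

```bash
python3 - <<'E'
from h import *
T=state();go(T,.5353,.2885,.006,-38.55)
p=vision.read_camera('wrist');save(p,'w3.png')
P,u,v=pts(p,None,T@p['T_tool_cam'])
b=p['pixels'][v,u].astype(int)
near=(np.hypot(P[:,0]-.535,P[:,1]-.285)<.07)&(b.max(1)<100)&(P[:,2]>.01)&(P[:,2]<.05)
H=P[near];print(len(H),rect(H)); t=H[H[:,2]>.033];print(len(t),rect(t),np.median(t[:,2]))
E
```

```text
t 3.4 tcp [0.5384 0.2894 0.0724] tooly deg -37.68 down [ 0.0067  0.0046 -1.    ] q [0.37 0.64 1.47 0.   1.02 1.02] F [-0.2  0.7 -0.6] open 0.0915
slide mm [66.4 -2.   3.1]
spin 0.015
8301 (array([535.6, 289.1]), array([118.8,  42.2]), 51.06)
3703 (array([537.6, 291.6]), array([35.3, 42.2]), 51.51) 0.03688504123058847
```

View pics/w3.png

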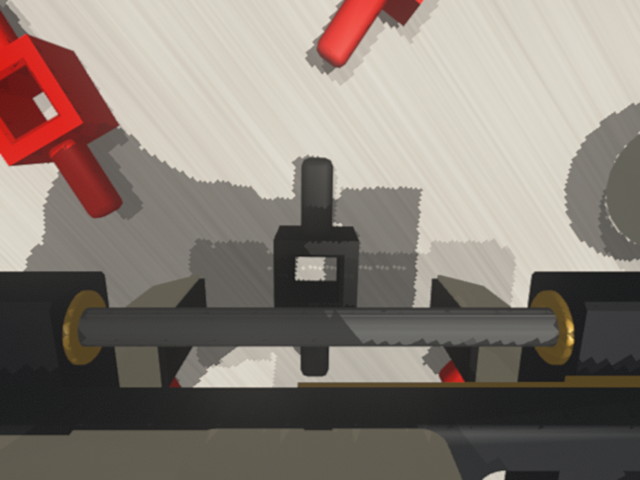

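The handle is centred between the fingers and the close-range estimate agrees. Now I'll descend and grip.

send_rows(
  motion=[
    {"hand":1,"slide":[20,-1.5,3],"spin":0.01},
    {"hand":1,"slide":[20,0,0],"spin":0},
    {"hand":1,"slide":[16,0,0],"spin":0},
    {"hand":1,"slide":[8,0,0],"spin":0},
    {"hand":1,"slide":[0,0,0],"spin":0},
  ],
)

```text
time: 3.95
tool_pos: [0.5445, 0.292, 0.0201]
tool_rot: [2.669, 1.541, 0.437]
contact_force: [-0.2, 0.1, 0.1]
opening: 0.0918
```

```bash
python3 - <<'E'
from h import *
T=state();go(T,.5355,.2888,.006,-38.55)
E
```

```text
t 3.95 tcp [0.5445 0.292  0.0201] tooly deg -37.88 down [ 0.0267  0.0125 -0.9996] q [0.37 0.71 1.51 0.   0.89 1.03] F [-0.2  0.1  0.1] open 0.0918
slide mm [13.8 -5.3  8.4]
spin 0.012
```

The tool has tilted about 1.7° on the way down. I'll go back up and see whether that undoes it.

send_rows(
  motion=[
    {"hand":1,"slide":[-25,0,0],"spin":0},
    {"hand":1,"slide":[-25,0,0],"spin":0},
    {"hand":1,"slide":[0,0,0],"spin":0},
  ],
)

```text
time: 4.25
tool_pos: [0.5452, 0.2923, 0.0762]
tool_rot: [2.657, 1.536, 0.427]
contact_force: [0.2, 0.1, -0.1]
opening: 0.0917
```

```bash
python3 - <<'E'
from h import *
T=state();go(T,.5355,.2888,.006,-38.55)
E
```

```text
t 4.25 tcp [0.5452 0.2923 0.0762] tooly deg -37.77 down [ 0.0319  0.0145 -0.9994] q [0.37 0.64 1.47 0.   0.99 1.02] F [ 0.2  0.1 -0.1] open 0.0917
slide mm [69.8 -6.7 10.9]
spin 0.014
```

```bash
python3 - <<'E'
from h import *
for i in range(4):
    T=state();print(observe()['qpos'].round(4)); vision.read_camera('wrist')
T=state()
E
```

```text
t 4.25 tcp [0.5452 0.2923 0.0762] tooly deg -37.77 down [ 0.0319  0.0145 -0.9994] q [0.37 0.64 1.47 0.   0.99 1.02] F [ 0.2  0.1 -0.1] open 0.0917
[0.3672 0.6378 1.4747 0.0025 0.9941 1.0249]
t 4.3 tcp [0.5446 0.292  0.0747] tooly deg -37.78 down [ 0.0302  0.0139 -0.9994] q [0.37 0.64 1.48 0.   0.99 1.02] F [ 0.5  0.1 -0.4] open 0.0916
[0.3671 0.6394 1.4764 0.0025 0.9927 1.0249]
t 4.35 tcp [0.5435 0.2916 0.0729] tooly deg -37.79 down [ 0.0273  0.0127 -0.9995] q [0.37 0.64 1.48 0.   0.99 1.03] F [-0.2 -0.4 -0.2] open 0.0921
[0.3671 0.6413 1.4783 0.0025 0.992  1.0251]
t 4.4 tcp [0.5428 0.2913 0.0716] tooly deg -37.79 down [ 0.025   0.0118 -0.9996] q [0.37 0.64 1.48 0.   0.99 1.03] F [ 0.7 -0.1 -0.3] open 0.0923
[0.3671 0.6427 1.4795 0.0025 0.9918 1.0252]
t 4.45 tcp [0.5423 0.2911 0.0708] tooly deg -37.79 down [ 0.0234  0.0112 -0.9997] q [0.37 0.64 1.48 0.   0.99 1.03] F [-0.4  0.3 -1.3] open 0.0918
```

send_rows(
  motion=[
    {"hand":1,"slide":[0,0,0],"spin":0},
  ],
)

```text
time: 4.55
tool_pos: [0.5418, 0.2909, 0.0699]
tool_rot: [2.683, 1.546, 0.452]
contact_force: [-0.4, -1.1, 0.4]
opening: 0.0918
```

send_rows(
  motion=[
    {"hand":1,"slide":[0,0,0],"spin":0},
  ],
)

```text
time: 4.65
tool_pos: [0.5413, 0.2907, 0.069]
tool_rot: [2.688, 1.548, 0.458]
contact_force: [-0.8, -0.3, 0.7]
opening: 0.092
```

send_rows(
  motion=[
    {"hand":1,"slide":[0,0,0],"spin":0},
  ],
)

```text
time: 4.75
tool_pos: [0.541, 0.2905, 0.0683]
tool_rot: [2.693, 1.549, 0.463]
contact_force: [-0.5, -0.6, -0.4]
opening: 0.0923
```

send_rows(
  motion=[
    {"hand":1,"slide":[0,-6,10],"spin":0.014},
  ],
)

```text
time: 4.85
tool_pos: [0.5309, 0.2865, 0.0676]
tool_rot: [2.704, 1.549, 0.459]
contact_force: [0.5, 0.2, 0.9]
opening: 0.0919
```

```bash
python3 - <<'E'
from h import *
for i in range(2):
    T=state();print(observe()['qpos'].round(4)); vision.read_camera('wrist')
T=state()
E
```

```text
t 4.85 tcp [0.5309 0.2865 0.0676] tooly deg -38.6 down [ 0.0198  0.0098 -0.9998] q [0.37 0.63 1.52 0.   0.97 1.04] F [0.5 0.2 0.9] open 0.0919
[0.3667 0.6308 1.5172 0.0025 0.9716 1.039 ]
t 4.9 tcp [0.5282 0.2856 0.0671] tooly deg -38.64 down [ 0.0162  0.0084 -0.9998] q [0.37 0.63 1.52 0.   0.97 1.04] F [-1.2  0.2 -0.5] open 0.0915
[0.3671 0.629  1.5225 0.0025 0.972  1.0399]
t 4.95 tcp [0.5288 0.2859 0.0673] tooly deg -38.58 down [ 0.0168  0.0087 -0.9998] q [0.37 0.63 1.52 0.   0.97 1.04] F [-1.7 -0.3  0. ] open 0.092
```

Joints 2 and 3 sag slowly and bring the tilt back. Slow rows should level the tool.

send_rows(
  motion=[
    {"hand":1,"slide":[-1,1,-2],"spin":0},
    {"hand":1,"slide":[-1,1,-2],"spin":0},
    {"hand":1,"slide":[-1,0,0],"spin":0},
    {"hand":1,"slide":[-1,0,0],"spin":0},
    {"hand":1,"slide":[-1,0,0],"spin":0},
    {"hand":1,"slide":[-1,0,0],"spin":0},
    {"hand":1,"slide":[-1,0,0],"spin":0},
    {"hand":1,"slide":[-1,0,0],"spin":0},
  ],
)

```text
time: 5.75
tool_pos: [0.5347, 0.2884, 0.0761]
tool_rot: [2.713, 1.551, 0.47]
contact_force: [-0.0, 0.8, 0.8]
opening: 0.0918
```

```bash
python3 - <<'E'
from h import *
T=state();go(T,.5355,.2888,.006,-38.55)
E
```

```text
t 5.75 tcp [0.5347 0.2884 0.0761] tooly deg -38.53 down [ 0.018   0.0092 -0.9998] q [0.37 0.63 1.49 0.   1.   1.04] F [-0.   0.8  0.8] open 0.0918
slide mm [70.1 -0.2  0.4]
spin 0.0
```

send_rows(
  motion=[
    {"hand":1,"slide":[35,0,0.4],"spin":0},
  ],
)

```text
time: 5.85
tool_pos: [0.5386, 0.2898, 0.0454]
tool_rot: [2.679, 1.54, 0.436]
contact_force: [0.5, -0.0, 0.0]
opening: 0.0917
```

```bash
cat >> h.py <<'E'
def settle(n=3):
    for i in range(n):
        s=observe();R=Ro.from_euler('xyz',s['tool_rot']).as_matrix();print(s['tool_pos'].round(4),R[:,0].round(4)); p=vision.read_camera('wrist')
    return p
E
python3 - <<'E'
from h import *
settle(5)
T=state();go(T,.5355,.2888,.006,-38.55)
E
```

```text
[0.5386 0.2898 0.0454] [ 0.0279  0.013  -0.9995]
[0.5336 0.2877 0.0369] [ 0.0149  0.0079 -0.9999]
[0.5325 0.2873 0.0377] [ 0.0113  0.0065 -0.9999]
[0.5334 0.2878 0.0395] [ 0.0135  0.0074 -0.9999]
[0.5345 0.2882 0.0409] [ 0.0163  0.0085 -0.9998]
t 6.1 tcp [0.5353 0.2885 0.0418] tooly deg -38.53 down [ 0.0184  0.0093 -0.9998] q [0.37 0.67 1.52 0.   0.93 1.04] F [ 0.5 -0.1 -0.3] open 0.0914
slide mm [35.8 -0.4  0.3]
spin 0.0
```

After each single row the tilt swings and then settles back to its starting value. If I re-base at the low point of the swing, about 0.1 s after the row ends, the tilt should shrink.

send_rows(
  motion=[
    {"hand":1,"slide":[30,0,0],"spin":0},
  ],
)

```text
time: 6.2
tool_pos: [0.5396, 0.2903, 0.0166]
tool_rot: [2.678, 1.54, 0.435]
contact_force: [1.0, -0.6, 0.4]
opening: 0.0921
```

```bash
python3 - <<'E'
from h import *
settle(2)
T=state();go(T,.5355,.2888,.006,-38.55)
E
```

```text
[0.5396 0.2903 0.0166] [ 0.028   0.013  -0.9995]
[0.5356 0.2887 0.0098] [ 0.0179  0.0091 -0.9998]
t 6.3 tcp [0.5345 0.2883 0.0104] tooly deg -38.53 down [ 0.0148  0.0079 -0.9999] q [0.37 0.72 1.54 0.   0.87 1.04] F [-0.9  0.  -0.2] open 0.0917
slide mm [ 4.4  0.4 -1. ]
spin 0.0
```

send_rows(
  motion=[
    {"hand":1,"slide":[0,0,0],"spin":0},
  ],
)

```text
time: 6.4
tool_pos: [0.5348, 0.2884, 0.0114]
tool_rot: [2.73, 1.554, 0.487]
contact_force: [-0.2, 0.5, -0.1]
opening: 0.0919
```

```bash
python3 - <<'E'
from h import *
settle(3)
T=state();go(T,.5355,.2888,.006,-38.55)
E
```

```text
[0.5348 0.2884 0.0114] [ 0.0152  0.0081 -0.9999]
[0.5349 0.2884 0.0116] [ 0.0156  0.0082 -0.9998]
[0.5351 0.2885 0.0118] [ 0.0163  0.0085 -0.9998]
t 6.55 tcp [0.5353 0.2886 0.0118] tooly deg -38.53 down [ 0.0167  0.0086 -0.9998] q [0.37 0.71 1.54 0.   0.87 1.04] F [ 0.1 -0.  -0. ] open 0.092
slide mm [ 5.8 -0.  -0.2]
spin 0.0
```

Position is good and the tilt is only about 1°, well within the 4 mm clearance. Going down the last 6 mm and gripping.

send_rows(
  motion=[
    {"hand":1,"slide":[5,0,0],"spin":0},
    {"hand":-0.3,"slide":[0,0,0],"spin":0},
    {"hand":-0.3,"slide":[0,0,0],"spin":0},
    {"hand":-0.3,"slide":[0,0,0],"spin":0},
    {"hand":-0.3,"slide":[0,0,0],"spin":0},
  ],
  grip_force=25,
)

```text
time: 7.05
tool_pos: [0.5366, 0.2891, 0.0091]
tool_rot: [2.701, 1.548, 0.458]
contact_force: [-0.2, 0.4, -0.1]
opening: 0.0645
```

```bash
python3 - <<'E'
from h import *
T=state()
E
```

```text
t 7.05 tcp [0.5366 0.2891 0.0091] tooly deg -38.53 down [ 0.0204  0.01   -0.9997] q [0.37 0.72 1.54 0.   0.86 1.04] F [-0.2  0.4 -0.1] open 0.0645
```

send_rows(
  motion=[
    {"hand":-1,"slide":[0,0,0],"spin":0},
    {"hand":-1,"slide":[0,0,0],"spin":0},
    {"hand":-1,"slide":[0,0,0],"spin":0},
    {"hand":-1,"slide":[0,0,0],"spin":0},
    {"hand":-1,"slide":[0,0,0],"spin":0},
  ],
  grip_force=25,
)

```text
time: 7.55
tool_pos: [0.5367, 0.2891, 0.0092]
tool_rot: [2.702, 1.548, 0.459]
contact_force: [0.7, -0.0, -0.3]
opening: 0.0421
```

```bash
python3 - <<'E'
from h import *
T=state()
E
```

```text
t 7.55 tcp [0.5367 0.2891 0.0092] tooly deg -38.53 down [ 0.0204  0.0101 -0.9997] q [0.37 0.72 1.54 0.   0.86 1.04] F [ 0.7 -0.  -0.3] open 0.0421
```

Gripped: the opening is 42.1 mm, the hub width. Lifting and turning at the same time.

send_rows(
  motion=[
    {"hand":-1,"slide":[-30,0,0],"spin":0},
    {"hand":-1,"slide":[-30,0,0],"spin":0.14},
    {"hand":-1,"slide":[-30,0,0],"spin":0.14},
    {"hand":-1,"slide":[-30,0,0],"spin":0.14},
    {"hand":-1,"slide":[-10,0,0],"spin":0.14},
    {"hand":-1,"slide":[0,0,0],"spin":0.14},
  ],
)

```text
time: 8.15
tool_pos: [0.532, 0.287, 0.141]
tool_rot: [-2.81, 1.556, 0.505]
contact_force: [0.2, 0.2, -1.6]
opening: 0.0418
```

```bash
python3 - <<'E'
from h import *
settle(3)
T=state();go(T,.582,-.234,.15,-81)
E
```

```text
[0.532 0.287 0.141] [ 0.0133  0.0073 -0.9999]
[0.5319 0.287  0.1406] [ 0.013   0.0072 -0.9999]
[0.5315 0.2868 0.1397] [ 0.0115  0.0066 -0.9999]
t 8.3 tcp [0.5311 0.2867 0.139 ] tooly deg -79.55 down [ 0.0102  0.0062 -0.9999] q [0.37 0.55 1.43 0.   1.14 1.75] F [ 0.5 -0.1 -1.9] open 0.0418
slide mm [-13.7 521.2  44.3]
spin 0.025
```

send_rows(
  motion=[
    {"hand":-1,"slide":[-4,47,9],"spin":0.025},
    {"hand":-1,"slide":[-2,47,9],"spin":0},
    {"hand":-1,"slide":[-2,47,9],"spin":0},
    {"hand":-1,"slide":[-2,47,9],"spin":0},
    {"hand":-1,"slide":[-2,47,9],"spin":0},
    {"hand":-1,"slide":[-2,47,9],"spin":0},
    {"hand":-1,"slide":[-2,47,9],"spin":0},
    {"hand":-1,"slide":[-2,47,9],"spin":0},
  ],
)

```text
time: 9.1
tool_pos: [0.5227, -0.1028, 0.148]
tool_rot: [-1.691, 1.562, 1.655]
contact_force: [0.3, 0.7, -1.9]
opening: 0.042
```

```bash
python3 - <<'E'
from h import *
T=state();go(T,.522,-.23,.15,-81)
E
```

```text
t 9.1 tcp [ 0.5227 -0.1028  0.148 ] tooly deg -78.28 down [-7.0e-04  8.4e-03 -1.0e+00] q [-0.34  0.43  1.62  0.01  1.1   1.02] F [ 0.3  0.7 -1.9] open 0.042
slide mm [ -3.1 124.4  26.5]
spin 0.047
```

send_rows(
  motion=[
    {"hand":-1,"slide":[-2,40,8],"spin":0.04},
    {"hand":-1,"slide":[-1,40,8],"spin":0},
    {"hand":-1,"slide":[0,28,7],"spin":0},
  ],
)

```text
time: 9.4
tool_pos: [0.5177, -0.2201, 0.148]
tool_rot: [-1.363, 1.561, 1.952]
contact_force: [0.2, -0.5, -1.7]
opening: 0.0418
```

```bash
cat >> h.py <<'E'
def stem(p,T):
    P,u,v=pts(p,None,T@p['T_tool_cam'])
    near=(np.hypot(P[:,0]-.582,P[:,1]+.234)<.04)
    for a,b in ((.03,.075),(.03,.05),(.058,.075)):
        H=P[near&(P[:,2]>a)&(P[:,2]<b)];print(a,b,len(H),rect(H) if len(H) else '', H.mean(0) if len(H) else '')
    reg=(P[:,0]>.5)&(P[:,0]<.72)&(P[:,1]<-.14)&(P[:,1]>-.44)
    H=P[reg&(P[:,2]>.014)&(P[:,2]<.0225)];print('plate',rect(H))
E
python3 - <<'E'
from h import *
settle(3)
T=state();p=vision.read_camera('wrist');save(p,'w4.png')
go(T,.582,-.234,.15,-81);stem(p,T)
E
```

```text
[ 0.5177 -0.2201  0.148 ] [-0.0038  0.0095 -0.9999]
[ 0.5173 -0.224   0.1477] [-0.0038  0.007  -1.    ]
[ 0.5175 -0.2212  0.1476] [-0.0041  0.0089 -1.    ]
t 9.55 tcp [ 0.5175 -0.219   0.1476] tooly deg -80.21 down [-0.0045  0.0104 -0.9999] q [-0.54  0.49  1.53  0.01  1.14  0.86] F [-0.1  0.7 -1.7] open 0.0416
slide mm [ -2.8  25.8 -61. ]
spin 0.014
0.03 0.075 1189 (array([ 583.2, -232.5]), array([19.7, 20.1]), 9.1) [ 0.58308883 -0.2312448   0.05822738]
0.03 0.05 59 (array([ 581.8, -222.7]), array([19.3,  0.2]), 9.08) [ 0.58125007 -0.22272892  0.04000185]
0.058 0.075 631 (array([ 583.1, -232.4]), array([15.7, 15.1]), 7.74) [ 0.58324905 -0.23204168  0.06295376]
plate (array([ 592. , -286.8]), array([ 90.4, 200. ]), 9.25)
```

View pics/w4.png

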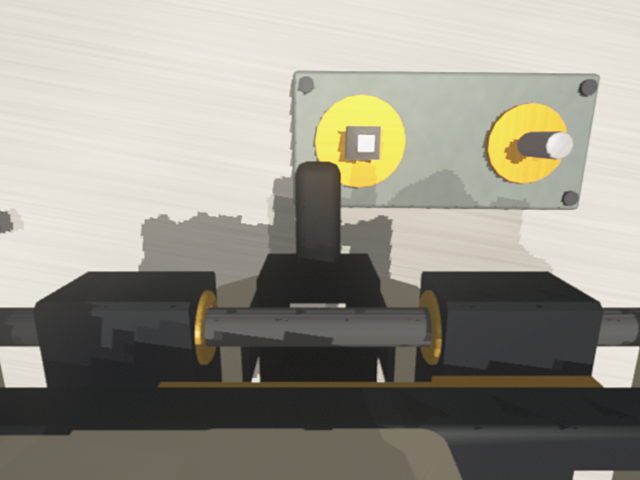

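The wrist image shows the square stem at (366,143), the round stem at (560,145), and the held handle with its wing pointing up the image. Measuring the handle in the hand next.

```bash
python3 - <<'E'
from h import *
T=state();p=vision.read_camera('wrist')
P,u,v=pts(p,None,p['T_tool_cam'])
P*=1000
b=p['pixels'][v,u].astype(int)
m=(abs(P[:,1])<30)&(P[:,0]>-45)&(P[:,0]<40)&(P[:,2]<0)&(P[:,2]>-90)&(b.max(1)<110)
H=P[m]
W=H[H[:,2]<-26];print('wing',len(W),W.min(0),W.max(0),'top x',np.percentile(W[:,0],[2,10,50]),'ymid',np.percentile(W[:,1],[1,99]))
for z0 in (-58,-50,-40,-30):
    w=W[abs(W[:,2]-z0)<3]; print(z0,len(w),np.percentile(w[:,1],[1,50,99]).round(1),np.percentile(w[:,0],[1,10,50]).round(1))
G=H[(H[:,2]>-26)];print('hub',len(G),np.percentile(G[:,0],[1,50,99]),np.percentile(G[:,1],[1,99]),np.percentile(G[:,2],[0.5,1,50]))
t=p['pixels'][60:340,180:460];cv2.imwrite('pics/w5.png',cv2.resize(t,None,fx=2,fy=2))
E
```

```text
t 9.6 tcp [ 0.5177 -0.2175  0.1477] tooly deg -80.16 down [-0.0046  0.0109 -0.9999] q [-0.54  0.49  1.53  0.01  1.14  0.86] F [ 0.2  0.7 -1.8] open 0.0418
wing 4055 [-21.17177007 -10.09471754 -57.96675854] [-12.89285436   5.96540274 -26.02041948] top x [-20.31450728 -19.78652812 -18.75297444] ymid [-9.84695718  5.64193574]
-58 333 [-8.9 -2.2  4.6] [-19.3 -18.7 -17.4]
-50 803 [-9.8 -2.2  5.8] [-20.3 -19.6 -18.7]
-40 782 [-10.   -2.2   5.6] [-20.5 -19.8 -18.8]
-30 724 [-9.7 -2.2  5.7] [-20.7 -20.  -19.1]
hub 6338 [-32.31146252 -26.34754484   6.6196439 ] [-24.7653797   21.08181475] [-25.74553671 -25.48087424 -18.47818728]
```

View pics/w5.png

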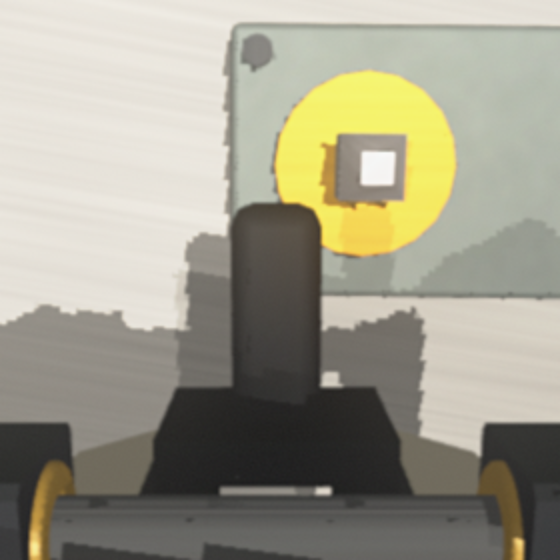

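```bash
python3 - <<'E'
from h import *
T=state();go(T,.5847,-.2344,.11,-80.8)
E
```

```text
t 9.65 tcp [ 0.5179 -0.2167  0.148 ] tooly deg -80.11 down [-0.0044  0.0108 -0.9999] q [-0.54  0.48  1.53  0.01  1.14  0.86] F [ 0.  1. -2.] open 0.042
slide mm [ 37.5  29.4 -62.9]
spin 0.012
```

send_rows(
  motion=[
    {"hand":-1,"slide":[6,15,-32],"spin":0.012},
    {"hand":-1,"slide":[6,15,-32],"spin":0},
  ],
)

```text
time: 9.85
tool_pos: [0.5844, -0.2317, 0.1358]
tool_rot: [-1.192, 1.556, 2.116]
contact_force: [0.2, 0.2, -2.0]
opening: 0.0419
```

```bash
python3 - <<'E'
from h import *
settle(4)
T=state();go(T,.5847,-.2344,.11,-80.8)
E
```

```text
[ 0.5844 -0.2317  0.1358] [-0.0078  0.0129 -0.9999]
[ 0.5886 -0.2326  0.134 ] [-0.0051  0.0125 -0.9999]
[ 0.5863 -0.2319  0.134 ] [-0.0076  0.0132 -0.9999]
[ 0.5845 -0.2314  0.1342] [-0.0093  0.0136 -0.9999]
t 10.05 tcp [ 0.5836 -0.2314  0.1347] tooly deg -80.49 down [-0.0096  0.0137 -0.9999] q [-0.5   0.62  1.33  0.01  1.21  0.9 ] F [-0.6 -0.2 -1.7] open 0.042
slide mm [24.6  3.5 -0.8]
spin 0.005
```

send_rows(
  motion=[
    {"hand":-1,"slide":[20,3.5,-1],"spin":0.005},
  ],
)

```text
time: 10.15
tool_pos: [0.586, -0.2338, 0.1173]
tool_rot: [-1.29, 1.558, 2.015]
contact_force: [0.2, -0.5, -2.1]
opening: 0.0418
```

```bash
python3 - <<'E'
from h import *
settle(4)
T=state();go(T,.5847,-.2344,.09,-80.8)
E
```

```text
[ 0.586  -0.2338  0.1173] [-0.0054  0.0113 -0.9999]
[ 0.5836 -0.2329  0.112 ] [-0.0126  0.0153 -0.9998]
[ 0.5829 -0.2326  0.1126] [-0.0144  0.0163 -0.9998]
[ 0.5835 -0.2331  0.1139] [-0.0127  0.0154 -0.9998]
t 10.35 tcp [ 0.5842 -0.2336  0.1149] tooly deg -80.72 down [-0.0107  0.0143 -0.9998] q [-0.51  0.64  1.35  0.01  1.17  0.9 ] F [ 0.4  0.6 -0.5] open 0.0421
slide mm [24.9  1.3 -0.5]
spin 0.001
```

send_rows(
  motion=[
    {"hand":-1,"slide":[22,0,0],"spin":0},
  ],
)

```text
time: 10.45
tool_pos: [0.586, -0.2342, 0.097]
tool_rot: [-1.385, 1.56, 1.92]
contact_force: [0.7, -0.0, -1.5]
opening: 0.0417
```

```bash
python3 - <<'E'
from h import *
settle(4)
T=state();go(T,.5847,-.2344,.085,-80.8)
p=vision.read_camera('wrist');save(p,'w6.png');q=vision.read_camera('scene')
cv2.imwrite('pics/s6.png',cv2.resize(q['pixels'][130:290,20:230],None,fx=3.5,fy=3.5,interpolation=cv2.INTER_CUBIC))
q=vision.read_camera('top')
cv2.imwrite('pics/t6.png',cv2.resize(q['pixels'][160:320,440:640],None,fx=3.5,fy=3.5,interpolation=cv2.INTER_CUBIC))
E
```

```text
[ 0.586  -0.2342  0.097 ] [-0.0038  0.0105 -0.9999]
[ 0.5831 -0.2325  0.0915] [-0.0118  0.015  -0.9998]
[ 0.5825 -0.2323  0.0919] [-0.0139  0.0161 -0.9998]
[ 0.5832 -0.2327  0.093 ] [-0.0124  0.0152 -0.9998]
t 10.65 tcp [ 0.5839 -0.2332  0.0939] tooly deg -80.71 down [-0.0105  0.0143 -0.9998] q [-0.51  0.66  1.37  0.01  1.12  0.9 ] F [ 0.1 -0.4 -1.4] open 0.0414
slide mm [ 8.8  1.5 -0.7]
spin 0.002
```

View pics/w6.png

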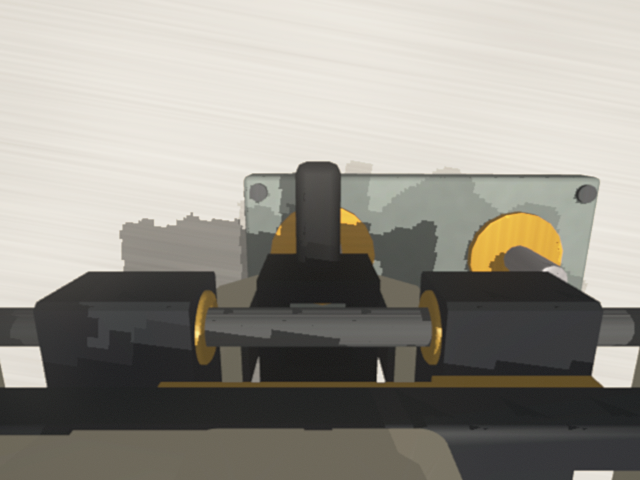

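View pics/s6.png

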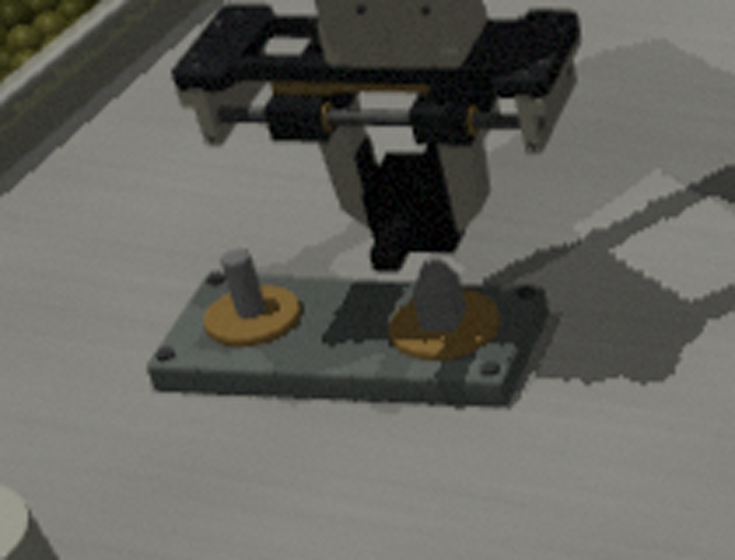

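The wrist shows the wing over the plate. The scene camera shows the handle just above the square stem, upright. Descending in small steps while watching the force.

send_rows(
  motion=[
    {"hand":-1,"slide":[9,1.4,-0.7],"spin":0},
  ],
)

```text
time: 10.9
tool_pos: [0.5864, -0.2353, 0.0871]
tool_rot: [-1.284, 1.558, 2.02]
contact_force: [-0.0, 0.2, -1.9]
opening: 0.042
```

```bash
python3 - <<'E'
from h import *
settle(4)
T=state();go(T,.5847,-.2344,.07,-80.8)
E
```

```text
[ 0.5864 -0.2353  0.0871] [-0.0056  0.0115 -0.9999]
[ 0.5856 -0.235   0.0847] [-0.0083  0.0129 -0.9999]
[ 0.585  -0.2347  0.0845] [-0.0098  0.0138 -0.9999]
[ 0.5851 -0.2347  0.0847] [-0.0099  0.0138 -0.9999]
t 11.1 tcp [ 0.5852 -0.2347  0.085 ] tooly deg -80.72 down [-0.0096  0.0137 -0.9999] q [-0.51  0.67  1.38  0.01  1.11  0.9 ] F [-0.7  0.1 -2.4] open 0.0421
slide mm [15.  -0.1  0.3]
spin 0.001
```

send_rows(
  motion=[
    {"hand":-1,"slide":[12,0.3,-0.3],"spin":0},
  ],
)

```text
time: 11.2
tool_pos: [0.5866, -0.2354, 0.0743]
tool_rot: [-1.255, 1.557, 2.049]
contact_force: [1.0, 0.6, -1.6]
opening: 0.042
```

```bash
python3 - <<'E'
from h import *
settle(4)
T=state();go(T,.5847,-.2344,.06,-80.8)
E
```

```text
[ 0.5866 -0.2354  0.0743] [-0.0061  0.0119 -0.9999]
[ 0.5849 -0.2345  0.0709] [-0.0109  0.0144 -0.9998]
[ 0.5844 -0.2343  0.0709] [-0.0125  0.0153 -0.9998]
[ 0.5846 -0.2344  0.0716] [-0.0119  0.015  -0.9998]
t 11.4 tcp [ 0.5851 -0.2346  0.0722] tooly deg -80.72 down [-0.0109  0.0144 -0.9998] q [-0.51  0.69  1.39  0.01  1.08  0.9 ] F [ 0.7 -0.2 -1.9] open 0.0417
slide mm [12.2 -0.   0.2]
spin 0.001
```

send_rows(
  motion=[
    {"hand":-1,"slide":[8,0,0],"spin":0},
  ],
)

```text
time: 11.5
tool_pos: [0.5858, -0.2349, 0.0651]
tool_rot: [-1.161, 1.555, 2.143]
contact_force: [-0.1, -0.7, -1.7]
opening: 0.0415
```

```bash
python3 - <<'E'
from h import *
settle(3)
T=state();go(T,.5847,-.2344,.055,-80.8)
q=vision.read_camera('scene')
cv2.imwrite('pics/s7.png',cv2.resize(q['pixels'][130:290,20:230],None,fx=3.5,fy=3.5,interpolation=cv2.INTER_CUBIC))
E
```

```text
[ 0.5858 -0.2349  0.0651] [-0.0084  0.0131 -0.9999]
[ 0.5846 -0.2342  0.0628] [-0.0117  0.0149 -0.9998]
[ 0.5843 -0.2341  0.0629] [-0.0128  0.0155 -0.9998]
t 11.65 tcp [ 0.5845 -0.2342  0.0634] tooly deg -80.72 down [-0.0122  0.0152 -0.9998] q [-0.51  0.7   1.4   0.01  1.07  0.9 ] F [-0.  -0.1 -1.4] open 0.0419
slide mm [ 8.4  0.4 -0.2]
spin 0.001
```

View pics/s7.png

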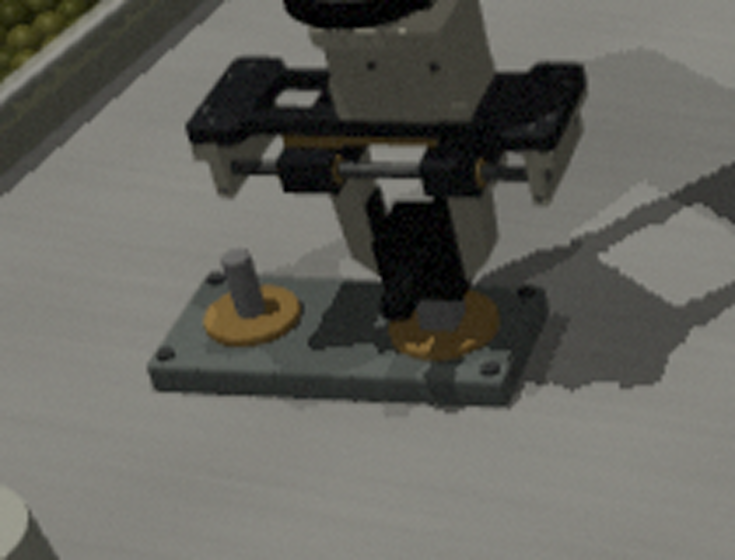

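The stem is entering the hole with no contact force. Continuing down.

send_rows(
  motion=[
    {"hand":-1,"slide":[8,0.3,0],"spin":0},
  ],
)

```text
time: 11.8
tool_pos: [0.5856, -0.235, 0.0568]
tool_rot: [-1.139, 1.555, 2.164]
contact_force: [0.1, 0.2, -1.1]
opening: 0.0415
```

```bash
python3 - <<'E'
from h import *
settle(3)
T=state();go(T,.5847,-.2344,.045,-80.8)
E
```

```text
[ 0.5856 -0.235   0.0568] [-0.009   0.0134 -0.9999]
[ 0.5844 -0.2344  0.0546] [-0.0121  0.0151 -0.9998]
[ 0.5841 -0.2342  0.0546] [-0.0132  0.0157 -0.9998]
t 11.95 tcp [ 0.5843 -0.2343  0.0551] tooly deg -80.73 down [-0.0128  0.0155 -0.9998] q [-0.51  0.71  1.4   0.01  1.05  0.9 ] F [ 0.4  0.  -2. ] open 0.0417
slide mm [10.1  0.4 -0.5]
spin 0.001
```

send_rows(
  motion=[
    {"hand":-1,"slide":[8,0,0],"spin":0},
  ],
)

```text
time: 12.05
tool_pos: [0.585, -0.2346, 0.0479]
tool_rot: [-1.097, 1.553, 2.207]
contact_force: [0.8, -0.3, -2.1]
opening: 0.0417
```

```bash
python3 - <<'E'
from h import *
settle(3)
T=state();go(T,.5847,-.2344,.035,-80.8)
E
```

```text
[ 0.585  -0.2346  0.0479] [-0.0105  0.0142 -0.9998]
[ 0.5837 -0.234   0.0456] [-0.0137  0.016  -0.9998]
[ 0.5839 -0.2339  0.0459] [-0.0137  0.0162 -0.9998]
t 12.2 tcp [ 0.5839 -0.234   0.0463] tooly deg -80.73 down [-0.0137  0.0161 -0.9998] q [-0.51  0.72  1.41  0.01  1.03  0.9 ] F [ 0.3  0.4 -2.3] open 0.0415
slide mm [11.3  0.7 -0.9]
spin 0.001
```

send_rows(
  motion=[
    {"hand":-1,"slide":[6,0.4,-0.4],"spin":0},
  ],
)

```text
time: 12.3
tool_pos: [0.5848, -0.2345, 0.0409]
tool_rot: [-1.055, 1.551, 2.248]
contact_force: [-0.4, -0.5, -0.8]
opening: 0.0418
```

```bash
python3 - <<'E'
from h import *
settle(3)
T=state();go(T,.5847,-.2344,.035,-80.8)
E
```

```text
[ 0.5848 -0.2345  0.0409] [-0.0123  0.0152 -0.9998]
[ 0.584  -0.2341  0.0392] [-0.0145  0.0165 -0.9998]
[ 0.5838 -0.2339  0.0394] [-0.0149  0.0168 -0.9997]
t 12.45 tcp [ 0.584  -0.234   0.0397] tooly deg -80.73 down [-0.0146  0.0166 -0.9998] q [-0.51  0.73  1.41  0.01  1.02  0.9 ] F [-0.4  0.1 -1.1] open 0.0417
slide mm [ 4.7  0.6 -0.7]
spin 0.001
```

send_rows(
  motion=[
    {"hand":-1,"slide":[4,0,0],"spin":0},
  ],
)

```text
time: 12.55
tool_pos: [0.5843, -0.2342, 0.0362]
tool_rot: [-1.029, 1.55, 2.274]
contact_force: [-0.2, -0.7, -1.0]
opening: 0.0416
```

```bash
python3 - <<'E'
from h import *
settle(3)
T=state();go(T,.5847,-.2344,.035,-80.8)
E
```

```text
[ 0.5843 -0.2342  0.0362] [-0.0136  0.016  -0.9998]
[ 0.5842 -0.2341  0.0356] [-0.0139  0.0163 -0.9998]
[ 0.5841 -0.234   0.0358] [-0.0141  0.0163 -0.9998]
t 12.7 tcp [ 0.584  -0.234   0.0358] tooly deg -80.73 down [-0.0145  0.0165 -0.9998] q [-0.51  0.73  1.42  0.01  1.01  0.9 ] F [ 0.3 -0.1 -1.6] open 0.0419
slide mm [ 0.7  0.5 -0.7]
spin 0.001
```

Nearly seated. One more small step, until contact shows.

send_rows(
  motion=[
    {"hand":-1,"slide":[1.5,0,0],"spin":0},
    {"hand":-1,"slide":[1,0,0],"spin":0},
  ],
)

```text
time: 12.9
tool_pos: [0.584, -0.234, 0.0356]
tool_rot: [-1.02, 1.55, 2.284]
contact_force: [-2.5, 1.0, 5.6]
opening: 0.0419
```

```bash
python3 - <<'E'
from h import *
settle(2)
T=state()
E
```

```text
[ 0.584  -0.234   0.0356] [-0.0138  0.0159 -0.9998]
[ 0.584  -0.234   0.0356] [-0.0138  0.0159 -0.9998]
t 13.0 tcp [ 0.584  -0.234   0.0356] tooly deg -80.71 down [-0.0137  0.0159 -0.9998] q [-0.51  0.73  1.42  0.01  1.01  0.9 ] F [-1.9  1.5  6.4] open 0.042
```

It touches the collar with about 7 N, at the expected height. Releasing.

send_rows(
  motion=[
    {"hand":0.4,"slide":[0,0,0],"spin":0},
    {"hand":0.4,"slide":[0,0,0],"spin":0},
    {"hand":0.4,"slide":[0,0,0],"spin":0},
    {"hand":0.4,"slide":[0,0,0],"spin":0},
  ],
)

```text
time: 13.4
tool_pos: [0.5842, -0.2342, 0.0361]
tool_rot: [-1.034, 1.551, 2.27]
contact_force: [0.6, 0.5, -0.2]
opening: 0.0636
```

send_rows(
  motion=[
    {"hand":0.4,"slide":[-20,0,0],"spin":0},
    {"hand":0.4,"slide":[-35,0,0],"spin":0},
    {"hand":0.4,"slide":[-40,0,0],"spin":0},
    {"hand":0.4,"slide":[-20,0,0],"spin":0},
    {"hand":0.4,"slide":[0,0,60],"spin":0},
    {"hand":0.4,"slide":[0,0,30],"spin":0},
  ],
)

```text
time: 14.0
tool_pos: [0.507, -0.2489, 0.1537]
tool_rot: [-1.016, 1.55, 2.291]
contact_force: [-1.1, 0.5, -0.4]
opening: 0.0647
```

```bash
python3 - <<'E'
from h import *
settle(3);T=state();p=vision.read_camera('wrist');save(p,'w8.png')
P,u,v=pts(p,None,T@p['T_tool_cam'])
b=p['pixels'][v,u].astype(int)
H=P[(np.hypot(P[:,0]-.583,P[:,1]+.234)<.075)&(b.max(1)<110)&(P[:,2]>.033)&(P[:,2]<.08)]
t=H[H[:,2]>.057]
print(len(H),rect(H),rect(t),np.percentile(t[:,2],[5,50,95]))
A=np.c_[t[:,:2]-t[:,:2].mean(0),np.ones(len(t))];print('plane',np.linalg.lstsq(A,t[:,2],rcond=None)[0])
for n in ['scene','top']:
    q=vision.read_camera(n);save(q,n+'8.png')
    P,u,v=pts(q);b=q['pixels'][v,u].astype(int)
    t=P[(np.hypot(P[:,0]-.583,P[:,1]+.234)<.03)&(b.max(1)<80)&(P[:,2]>.05)];print(n,rect(t),np.median(t[:,2]),np.percentile(t[:,2],[5,95]))
    c=q['pixels'][130:290,20:230] if n=='scene' else q['pixels'][160:320,440:640]
    cv2.imwrite(f'pics/{n}9.png',cv2.resize(c,None,fx=3.5,fy=3.5,interpolation=cv2.INTER_CUBIC))
E
```

```text
[ 0.507  -0.2489  0.1537] [-0.0134  0.0153 -0.9998]
[ 0.5043 -0.2495  0.154 ] [-0.0151  0.0153 -0.9998]
[ 0.5064 -0.2494  0.1541] [-0.0136  0.0155 -0.9998]
t 14.15 tcp [ 0.5081 -0.2493  0.154 ] tooly deg -80.65 down [-0.0124  0.0154 -0.9998] q [-0.59  0.49  1.5   0.01  1.17  0.81] F [-0.2  0.3  0.2] open 0.0641
7157 (array([ 581.3, -232.4]), array([119.2,  41.9]), 9.58) (array([ 592.4, -230.5]), array([89.1, 41.9]), 9.58) [0.06126502 0.06298153 0.06425488]
plane [-0.00107402  0.00090455  0.06288094]
scene (array([ 582.7, -233. ]), array([58.3, 45.4]), 7.86) 0.060906830312302984 [0.05193854 0.43740298]
top (array([ 583.1, -234.4]), array([59.3, 43.1]), 8.44) 0.06107529179937632 [0.05188723 0.0640512 ]
```

View pics/scene9.png

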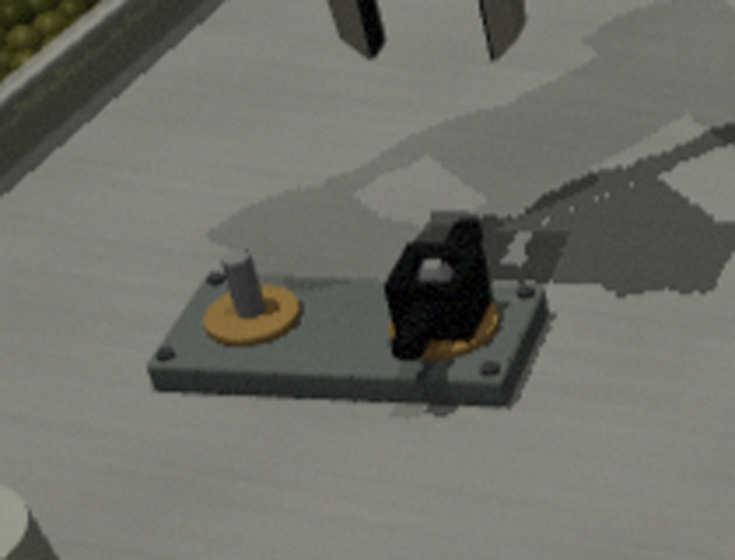

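View pics/w8.png

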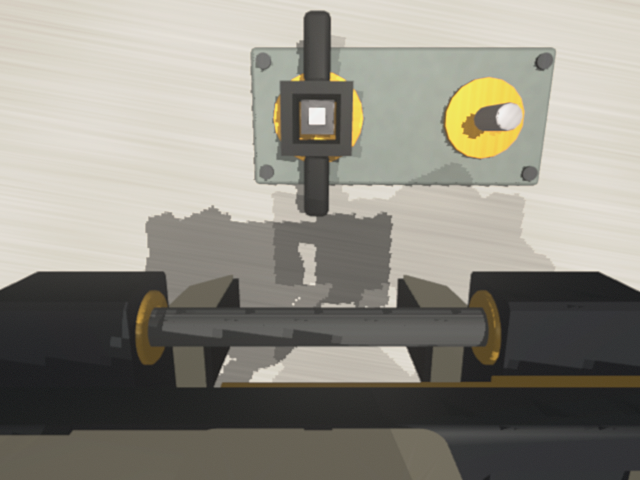

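View pics/top8.png

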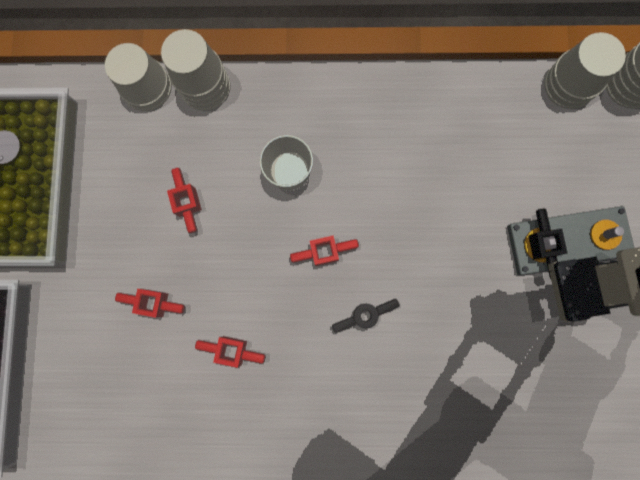

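The handle sits flat on the collar: its top is at about 62 mm (26 + 36), it is level to about 0.1°, and the stem shows in the hole at (317,117). In the top view the round handle and the cup are at the same pixels as before, and the gripper is clear.

```bash
python3 -c "
from cell import job;print(job.hand_in())"
```

```text
the job is handed in; nothing more can be done
None
```

The black square-hubbed handle is on the square stem, sitting fully down on the collar, and I've let go and handed the job in. It took about 14 s of the 38 s allowed.

**How it went:** I gripped the hub across its bare faces (opening 42 mm) and turned it to line up with the plate at about 9°. I then lowered it in small steps over the stem. It met no contact until the collar, which it touched with about 7 N.

**Final checks:**
- **Seating:** the hub top measures about 61–63 mm high, against 62 mm when fully seated, and it is level to about 0.1°.
- **Fit:** the stem is visible inside the hole, and the handle's angle of about 9.6° matches the plate's.
- **Bystanders:** in the top view the round handle, the cup and the red handles are where they started.
- **Robot:** the gripper is open and well clear, with only noise on the force reading.

**Disagreements:**
- The wrist and top cameras differed by 2–4 mm. I got round this by measuring both the handle and the stem with the wrist camera.
- The tool drifted by about 1–2° of tilt during moves, and I worked within the clearance.
- In the last scene and top checks, the rectangle fitted to the hub also took in part of the wings, so I relied on the wrist camera for the fit.

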